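# Load a sample rack through the analyser's spring flap

### The job

Load the sample rack into the analyser: set it gently down on the loading strip with its round nose towards the yellow spring flap, then slide it in through the flap until it is fully home against the end stop and the flap has shut behind it. Where the stop is set is not known, so feel for it and push gently; keep the rack upright, leave the tip box, foam block and bottle where they are, and let go of the rack.

Things in the scene. Friction and masses are not known exactly. Their poses are not given: they have to be found in the camera images.
- rack: White sample rack with five fixed yellow-capped tubes: 140 mm long (x), 26 mm wide (y), body 45 mm high, caps 104 mm high, about 0.3 kg. Origin: centre of its underside; +x points to its round nose (half circle, radius 13 mm); z up. Its flat rear face is at x = -70 mm. The nearest tube cap begins 26 mm ahead of the middle of the grip block.
- rack_nose (a point): Foremost point of the rack's round nose at its underside, 70 mm ahead of the rack's origin.
- rack_grip (a point): Middle of the grey grip block at the rack's rear, 61 mm behind its origin, 72 mm above its underside. The block is 18 mm (x) by 20 mm (y), from 45 to 88 mm height, its back flush with the rack's rear face. Can be grasped from above across the 20 mm.
- analyser: Fixed white benchtop analyser with an open-topped rack inlet. Origin: on the bench, mid-lane, in the plane of the shut flap; +x is the way in along the lane, z up. The floor of strip and lane is 14 mm above the bench. The lane is 29 mm wide; walls and guides stand 30 mm above its floor, flap and door posts 44 mm at most. The housing, 225 mm high, begins at x = 240 mm.
- strip (a point): On the floor of the flat grey loading strip, on the lane's centre line, 100 mm before the flap. The strip runs from 190 mm before the flap up to it, open at the sides until 78 mm before the flap; from there two guides narrow it from 62 mm to the lane's 29 mm at 14 mm before the flap.
- bridge (a point): Middle of the underside of the code-reader bridge over the lane, 110 mm above the lane floor (the rack passes under it). The bridge spans 125 to 165 mm past the flap; its top is 148 mm above the bench.
- lane_end (a point): On the lane floor, 191 mm past the flap: middle of the range in which the end stop may be clamped. The stop, a rigid 26 mm wide, 52 mm high metal plate, stands with its face anywhere from 176 to 206 mm past the flap; where is not measured. About 2 to 6 N slides the rack through the flap; more than about 15 N is forcing it.
- flap (a joint): Yellow spring flap across the lane, 30 mm wide, 40 mm high, hinged at the +y lane wall on an upright axis: 0 rad shut, about 1.4 rad when a rack passing inwards holds it aside. It opens inwards only and springs shut by itself once the rear of the rack is about 32 mm past it.
- flap_edge (a point): Middle of the flap's free edge, 30 mm from its hinge; shut, it lies near the -y lane wall, 22 mm above the lane floor.
- plunger (a joint): Blue rack-present plunger in the face of the end stop, 26 mm above the lane floor: 0 out (3 mm proud), 0.003 m fully pressed in, which is when the rack's nose touches the stop. Very light spring (under 0.5 N), too weak to push a released rack back.
- tip_box: White pipette-tip box with yellow tips, 122 by 84 by 67 mm, origin at its underside's centre. Leave alone.
- foam_block: White foam block 150 by 100 by 34 mm with four capped tubes, 100 mm high overall, origin at its underside's centre. Leave alone.
- reagent_bottle: Small amber bottle, 48 mm diameter, 100 mm high, origin at its underside's centre. Leave alone.
Not all that is in view belongs to the job. There is more than one size of the rack; the job needs the smaller.

How it is judged:
On the way, in this order (a step that is already met when the one before it is completed fails the run):
1. the rack stands on the loading strip in line with the lane, its nose between the guides or before them, ahead of the flap (y of rack_nose in the frame of analyser between -0.015 and 0.015 m and z of rack_nose in the frame of analyser below 0.018 m and angle between the x axis of rack and the x axis of analyser, either way round below 0.12 rad and angle between rack's own z axis and vertical below 0.15 rad and x of rack_nose in the frame of analyser between -0.14 and -0.004 m), for 0.1 s.
2. the rack stands in the lane and holds the flap open (y of rack_nose in the frame of analyser between -0.005 and 0.005 m and z of rack_nose in the frame of analyser below 0.018 m and angle between the x axis of rack and the x axis of analyser, either way round below 0.12 rad and angle between rack's own z axis and vertical below 0.15 rad and x of rack_nose in the frame of analyser between 0.04 and 0.165 m and value of joint flap above 0.9 rad), for 0.1 s.
At the end, for the whole second after the job is handed in: The rack stands upright and at rest in the lane, past the flap, nose against the end stop (presence plunger pressed in by at least 1.5 of its 3 mm, i.e. the nose within 1.5 mm of the stop); the flap is shut behind it (under 0.1 rad); the robot has let go (y of rack_nose in the frame of analyser between -0.005 and 0.005 m and z of rack_nose in the frame of analyser below 0.017 m and angle between the x axis of rack and the x axis of analyser, either way round below 0.12 rad and angle between rack's own z axis and vertical below 0.15 rad and x of rack_nose in the frame of analyser above 0.168 m and value of joint plunger above 0.0015 m and value of joint flap below 0.1 rad and linear speed of rack below 0.01 m/s and contact force between rack and the arm below 0.1 N); the robot touches nothing.
It fails at once if the rack is forced: with its nose at or past the flap, more than 18 N between the rack and the analyser (lane, flap or stop) (contact force between rack and analyser above 18 N and x of rack_nose in the frame of analyser above -0.005 m).
It fails at once if the rack is dropped or slammed into the inlet: faster than 0.4 m/s with its underside within 20 mm of the strip or lane floor (linear speed of rack above 0.4 m/s and z of rack_nose in the frame of analyser below 0.034 m and x of rack_nose in the frame of analyser above -0.15 m and y of rack_nose in the frame of analyser between -0.05 and 0.05 m).
It fails at once if the rack is tipped by more than 20 degrees (angle between rack's own z axis and vertical above 0.35 rad).
It fails at once if the tip box, foam block or bottle is moved by more than 20 mm (distance of any of tip_box, foam_block, reagent_bottle from where it was at the start of the episode above 0.02 m).
It also fails if it takes over 54 s, if anything falls off the work surface, if the arm or the gripper's body presses on something with over 40 N, if the wrist force passes 120 N, or if a joint passes its speed limit or range.

### The arm

A 7-joint arm with a two-finger parallel gripper is mounted at the origin on the work surface. World frame = base frame: x ahead of the robot, y to its left, z up, the work surface at z = 0. Lengths are in m, angles in rad, forces in N, time in s.
With the tool pointing down it reaches from about 0.425 to 0.8 m from the base axis. Payload 8.3 kg.
Tool frame: the origin (TCP) lies between the finger pads; the fingertips stand 19 mm ahead of it and the grasp point (between the pads) is the TCP (tips_ahead is the y of the fingertips in the tool frame, in m); y points along the fingers, x is the direction in which the jaws open and shut, and the axes are right-handed (so a half turn about y gives the same grasp; the last joint's range is limited). The gripper opens to 85 mm and grips with 20 to 120 N. Pads are 22 mm wide; open, the fingers measure 114 mm over their backs; the gripper's body (76 mm by 85 mm) begins 54 mm behind the grasp point. The pads swing forward as they close: fully open they stand 13 mm farther back than shut.
Start: joints at [-1.34, 0.383, 0.016, 1.37, -0.006, 1.388, -0.046], TCP at [0.181, 0.598, 0.25] pointing down, gripper open.
Joint ranges: [-2.95, 2.95], [-0.25, 2.06], [-1.52, 1.56], [0.18, 2.33], [-1.44, 4.58], [0.02, 2.06], [-3.01, 3.01]. Speed limits (rad/s): [2.39, 2.39, 3.01, 3.01, 3.14, 3.14, 3.14].

### API

Orientations are given as a unit quaternion [w, x, y, z].
In Python, from bench import observe, camera, finish_job, tips_ahead gives the robot as it stands.
- The arm moves only by the tool drive_tool, never from a script. Its argument "motion" is a list of rows, each a list of 7 numbers: the shift along the world's x, y, z in m, then the turn, a rotation vector about the world's x, y, z in degrees, then the closure, from -1 (fully open) to 1 (shut), so that 0 is half open. In form: [[tx, ty, tz, rx, ry, rz, fingers], ...]. A call has 1 to 20 rows; each row is the pose to reach, as a shift and turn from the pose commanded when the call began; what a row does not reach only later rows make up. A row lasts 1/8 s, in which the tool goes at most 62.5 mm and 10.7 degrees, less where a joint would pass 70% of its speed; a pose out of reach is approached as far as the arm can. A call with a gripper value outside its range is refused whole. The fingers move at their own pace and stop on an object; "squeeze" is the grip in N (left out, the last holds). Time passes only in rows, so rows that repeat a pose let the fingers close. It gives the time, the measured TCP pose, the force and the opening at its end, in the units of the state.
- observe(): the state, without advancing time (a new reading comes with each control period).
- camera(name): name is "scene" or "side" or "wrist"; returns a dict with "color" (420x560x3 uint8, red, green, blue), "camera_matrix" (3x3 intrinsics, pixels), "R" (3x3) and "t" (3): a world point X has camera coordinates R X + t. Camera axes: x right, y down, z forward; pixel columns grow to the right and rows downward; lengths in m; the calibration is good to about 2 mm. The wrist camera is an equidistant fisheye: a pixel r from the principal point sees the ray r / f radians off the axis. A picture is of the moment at which its call begins. There is no depth.
- finish_job(): hands the job in, once; it reports no verdict.
The state is a dict: "time": time; "joint_positions": joint angles; "qd": joint speeds; "joint_torque": joint torques, N m; "tool_pos": TCP position; "orientation": TCP orientation; "contact_force": force on the tool from outside, world axes, zero at the start; "wrist_torque": the same for the moment, N m; "finger_gap": opening from 0.0 (shut) to 1.0 (fully open).
Only numpy, scipy, OpenCV 4.12 (cv2) and the standard library are available. Lean on these libraries where they do the work, as an engineer would, in place of code of your own. Each camera call takes 0.05 s, during which the arm holds its last target.

## Working session

There is one attempt and no reset: what is moved stays moved. The work goes in short steps, Python scripts to look and compute and a tool call to move; the robot and the scene stay as the last step left them, time stands still between calls to the robot, and variables do not carry over. Pictures are saved under pics/ and viewed, and the job is handed in when it is done.

Besides the shell and the picture viewer there is one more tool, called by a JSON object that holds its "method" and its "body". drive_tool: Moves the arm, as the interface text tells. Its arguments: {"type":"object","properties":{"motion":{"type":"array"},"squeeze":{"type":"number"}},"required":["motion"]}

```bash
mkdir -p pics; ls; python3 - <<'E'
from bench import observe,camera,tips_ahead
import cv2,numpy as np
print(observe(),tips_ahead)
for n in("scene","side","wrist"):
    c=camera(n);cv2.imwrite(f"pics/{n}0.png",c["color"][:,:,::-1]);print(n,np.round(c["camera_matrix"],1).tolist(),np.round(c["R"],3).tolist(),np.round(c["t"],3).tolist())
    np.savez(f"{n}0.npz",**{k:v for k,v in c.items()})
E
```

```text
pics
{'time': 0.0, 'joint_positions': array([-1.3398918 ,  0.384256  ,  0.01638174,  1.37116246, -0.00629022,
        1.38819171, -0.04650811]), 'qd': array([ 0.00060088,  0.00110432, -0.00017735, -0.00050274,  0.00143085,
       -0.00023695, -0.00097791]), 'joint_torque': array([ 9.31396085e-05, -6.27595210e+01,  8.44775308e-01, -3.71824157e+01,
        1.68071495e-02,  1.41711632e-02, -4.68845784e-06]), 'tool_pos': array([0.18083504, 0.59778037, 0.24926401]), 'orientation': array([-0.56736259,  0.56821943,  0.42089325, -0.42198961]), 'contact_force': array([ 0.43192453, -0.55442594,  0.03013654]), 'wrist_torque': array([ 0.01837925,  0.02417299, -0.01460342]), 'finger_gap': 0.9989576116816823} 0.019
scene [[459.1, 0.0, 275.3], [0.0, 459.1, 202.1], [0.0, 0.0, 1.0]] [[0.321, 0.947, -0.013], [0.748, -0.262, -0.61], [-0.581, 0.186, -0.793]] [-0.23, -0.31, 1.54]
side [[515.8, 0.0, 281.1], [0.0, 515.8, 204.8], [0.0, 0.0, 1.0]] [[0.987, -0.161, -0.013], [-0.117, -0.659, -0.743], [0.111, 0.735, -0.669]] [-0.524, 0.179, 1.276]
wrist [[325.2, 0.0, 282.4], [0.0, 325.2, 207.8], [0.0, 0.0, 1.0]] [[0.29, 0.957, -0.002], [0.919, -0.278, 0.278], [0.266, -0.082, -0.961]] [-0.625, -0.037, 0.38]
```

View pics/scene0.png

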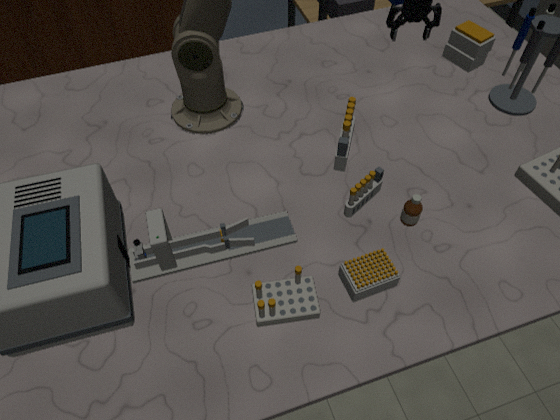

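View pics/side0.png

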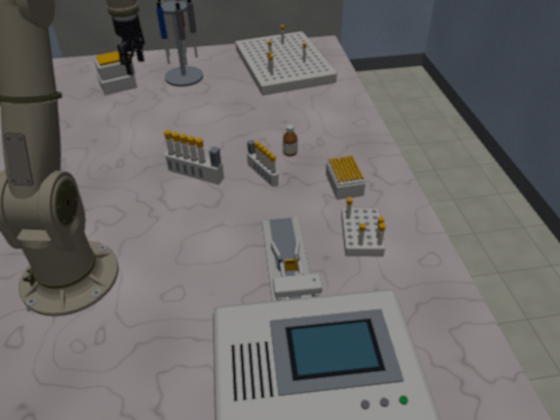

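View pics/wrist0.png

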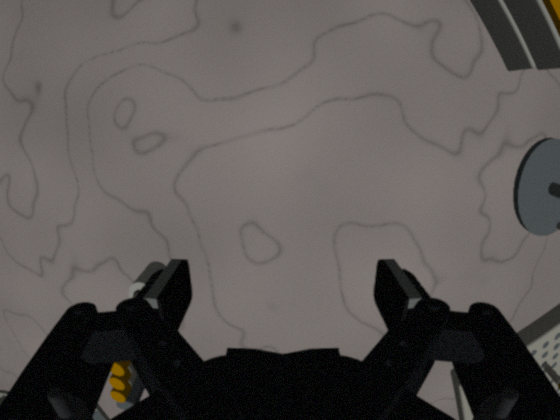

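The scene view shows the smaller rack at about (363,192), with its grey grip block at (379,174) and its nose near (348,212). The lane runs from the strip at (290,225) to the housing at (130,250). The larger rack is at (346,135) and is not the one for the job. I'll zoom in to get exact pixels.

```bash
cat > h.py <<'E'
import numpy as np,cv2
def ray(c,u,v,fish=False):
    K=c["camera_matrix"];x=(u-K[0,2])/K[0,0];y=(v-K[1,2])/K[1,1]
    if fish:
        r=np.hypot(x,y);d=np.array([np.sin(r)*x/max(r,1e-9),np.sin(r)*y/max(r,1e-9),np.cos(r)])
    else: d=np.array([x,y,1.])
    R=c["R"];return -R.T@c["t"],R.T@d
def onz(c,u,v,z,fish=False):
    o,d=ray(c,u,v,fish);return o+d*(z-o[2])/d[2]
def proj(c,X,fish=False):
    p=c["R"]@np.asarray(X,float)+c["t"];K=c["camera_matrix"]
    if fish:
        th=np.arctan2(np.hypot(p[0],p[1]),p[2]);n=np.hypot(p[0],p[1]);q=p[:2]/n*th
    else:q=p[:2]/p[2]
    return q*K[0,0]+K[:2,2]
def tri(obs):
    A=np.zeros((3,3));b=np.zeros(3)
    for o,d in obs:
        d=d/np.linalg.norm(d);P=np.eye(3)-np.outer(d,d);A+=P;b+=P@o
    X=np.linalg.solve(A,b);return X,[np.linalg.norm((np.eye(3)-np.outer(d,d)/(d@d))@(X-o)) for o,d in obs]
def crop(c,x,y,w,h,s,f):
    cv2.imwrite(f,cv2.resize(c["color"][y:y+h,x:x+w,::-1],None,fx=s,fy=s,interpolation=cv2.INTER_CUBIC))
E
python3 - <<'E'
from h import *
c=np.load("scene0.npz");s=np.load("side0.npz")
crop(c,330,150,80,75,8,"pics/s_rack.png");crop(c,120,195,190,95,4.2,"pics/s_lane.png")
crop(s,230,120,80,75,8,"pics/d_rack.png");crop(s,235,200,100,105,5.5,"pics/d_lane.png")
print(-c["R"].T@c["t"],-s["R"].T@s["t"])
E
```

```text
[ 1.1998586  -0.1501598   1.02861035] [ 0.39664961 -0.90422201  0.97992672]
```

View pics/s_rack.png

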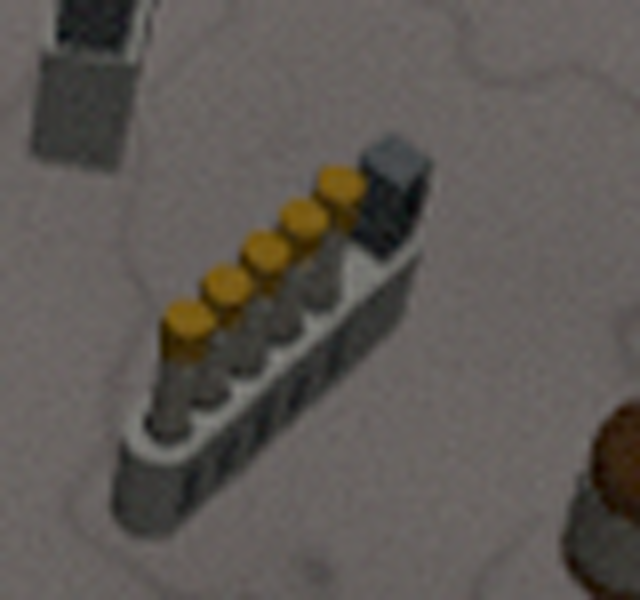

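View pics/s_lane.png

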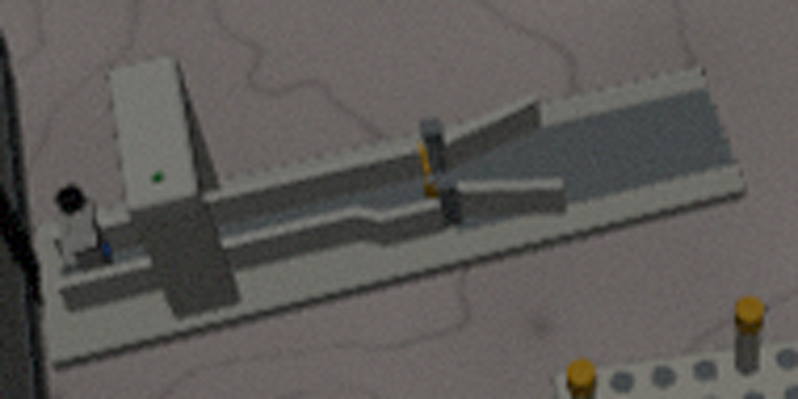

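View pics/d_rack.png

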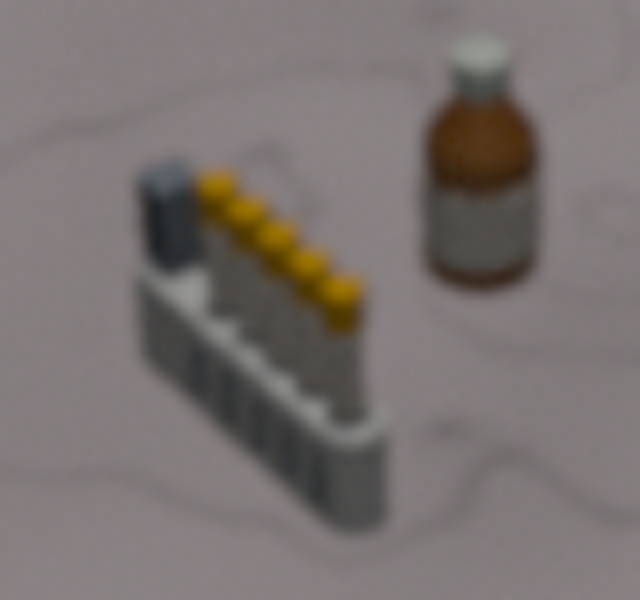

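View pics/d_lane.png

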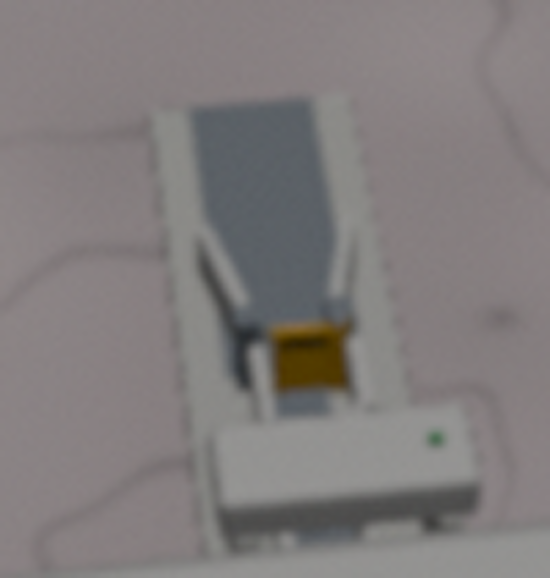

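The zoomed crops give these scene pixels:
- **Cap tops:** about (372.8,172.9) down to (353.8,189.8).
- **Grip block top:** about (379.4,170.2).
- **Door posts:** near (222.5,225) and (228,243).
- **Strip's far end:** between (287,211) and (297,240).

Next I'll measure these with both views.

```bash
python3 - <<'E'
from h import *
c=np.load("scene0.npz");s=np.load("side0.npz")
def caps(c,x,y,w,h):
    hsv=cv2.cvtColor(c["color"][y:y+h,x:x+w],cv2.COLOR_RGB2HSV)
    hsv=cv2.resize(hsv,None,fx=8,fy=8,interpolation=cv2.INTER_CUBIC)
    m=((hsv[...,0]>12)&(hsv[...,0]<32)&(hsv[...,1]>150)&(hsv[...,2]>60)).astype(np.uint8)
    return m
# hand-read cap-top centres from crops (px/8+offset-~0.44)
S=[((u+.5)/8-.5+330,(v+.5)/8-.5+150) for u,v in[(342,183),(304,217),(267,250),(228,285),(190,319)]]
D=[((u+.5)/8-.5+230,(v+.5)/8-.5+120) for u,v in[(218,186),(246,210),(277,236),(309,264),(342,291)]]
for a,b in zip(S,D):
    A=onz(c,*a,.104);B=onz(s,*b,.104);T,e=tri([ray(c,*a),ray(s,*b)])
    print(np.round(A,4),np.round(B,4),np.round(T,4),np.round(e,4))
g=((395.5+.5)/8-.5+330,(161.5+.5)/8-.5+150);gd=((166+.5)/8-.5+230,(172+.5)/8-.5+120)
print("grip",onz(c,*g,.088),onz(s,*gd,.088),tri([ray(c,*g),ray(s,*gd)]))
f=lambda u,v:((u+.5)/4.2-.5+120,(v+.5)/4.2-.5+195)
q=lambda u,v:((u+.5)/5.5-.5+235,(v+.5)/5.5-.5+200)
print("scene: slab near R,far R,near L (z.014)",*[np.round(onz(c,*f(*p),.014),4) for p in[(743,183),(703,68),(57,358)]])
print("scene posts top z.058",*[np.round(onz(c,*f(*p),.058),4) for p in[(431,124),(452,190)]])
print("scene grey end corners",*[np.round(onz(c,*f(*p),.014),4) for p in[(708,92),(738,163)]])
print("side grey end",*[np.round(onz(s,*q(*p),.014),4) for p in[(192,105),(311,99)]])
print("side slab end",*[np.round(onz(s,*q(*p),.014),4) for p in[(152,112),(352,95)]])
print("side posts",*[np.round(onz(s,*q(*p),.058),4) for p in[(248,312),(338,304)]])
print("bridge scene z.148",*[np.round(onz(c,*f(*p),.148),4) for p in[(108,70),(176,58),(198,192),(130,210)]])
print("bridge side",*[np.round(onz(s,*q(*p),.148),4) for p in[(215,430),(466,405),(482,487),(218,512)]])
E
```

```text
[0.5136 0.3427 0.104 ] [0.5152 0.3374 0.104 ] [0.5145 0.3418 0.1028] [0.0018 0.0018]
[0.5229 0.3243 0.104 ] [0.5233 0.3206 0.104 ] [0.523  0.3241 0.1026] [0.0011 0.0011]
[0.5319 0.3067 0.104 ] [0.5322 0.3027 0.104 ] [0.5319 0.3064 0.1025] [0.0011 0.0011]
[0.5412 0.2883 0.104 ] [0.5411 0.2838 0.104 ] [0.541  0.2883 0.102 ] [0.0012 0.0012]
[0.5502 0.2707 0.104 ] [0.5504 0.2658 0.104 ] [0.5501 0.2704 0.102 ] [0.0014 0.0014]
grip [0.49897978 0.37265876 0.088     ] [0.49927677 0.3725598  0.088     ] (array([0.49921126, 0.37247326, 0.08816776]), [np.float64(0.00010342506166028637), np.float64(0.00010342506166044814)])
scene: slab near R,far R,near L (z.014) [0.5883 0.1021 0.014 ] [0.4958 0.1086 0.014 ] [ 0.5703 -0.3225  0.014 ]
scene posts top z.058 [ 0.5115 -0.0745  0.058 ] [ 0.5622 -0.0748  0.058 ]
scene grey end corners [0.5151 0.1051 0.014 ] [0.5732 0.1044 0.014 ]
side grey end [0.5164 0.1058 0.014 ] [0.575  0.0998 0.014 ]
side slab end [0.4962 0.1043 0.014 ] [0.5955 0.0991 0.014 ]
side posts [ 0.5161 -0.0744  0.058 ] [ 0.5557 -0.0766  0.058 ]
bridge scene z.148 [ 0.4781 -0.2461  0.148 ] [ 0.4824 -0.2079  0.148 ] [ 0.5771 -0.2127  0.148 ] [ 0.5764 -0.2497  0.148 ]
bridge side [ 0.4826 -0.2126  0.148 ] [ 0.5788 -0.2169  0.148 ] [ 0.5761 -0.2566  0.148 ] [ 0.4778 -0.2514  0.148 ]
```

```bash
python3 - <<'E'
from h import *
from scipy.spatial.transform import Rotation as Ro
c=np.load("scene0.npz")
q=[-0.56736259,0.56821943,0.42089325,-0.42198961]
R=Ro.from_quat(q[1:]+q[:1]).as_matrix();print(np.round(R,4));print("jaw yaw",np.degrees(np.arctan2(R[1,0],R[0,0])))
for n,p,z in[("big grey block bottom?",(340,168),0),("big r",(346,166),0),("bottle base",(409,224),0),("bottle top",(417,197),.1)]:print(n,onz(c,*p,z))
d=np.array([.0512,-.1023]);print(np.degrees(np.arctan2(d[1],d[0])))
E
```

```text
[[ 2.895e-01 -5.000e-04 -9.572e-01]
 [ 9.572e-01 -1.900e-03  2.895e-01]
 [-2.000e-03 -1.000e+00 -0.000e+00]]
jaw yaw 73.16911255154703
big grey block bottom? [0.38851787 0.3151343  0.        ]
big r [0.38711184 0.33530171 0.        ]
bottle base [0.63736952 0.40958561 0.        ]
bottle top [0.62401503 0.41547817 0.1       ]
-63.412550161235416
```

{"method": "drive_tool", "body": {"motion": [[0.05,-0.035,0,0,0,-8,-0.4],[0.1,-0.07,0,0,0,-16,-0.4],[0.15,-0.106,0,0,0,-24,-0.4],[0.2,-0.142,-0.01,0,0,-32,-0.4],[0.25,-0.177,-0.02,0,0,-40,-0.4],[0.29,-0.205,-0.03,0,0,-46.6,-0.4],[0.318,-0.2255,-0.04,0,0,-46.6,-0.4],[0.318,-0.2255,-0.04,0,0,-46.6,-0.4],[0.318,-0.2255,-0.04,0,0,-46.6,-0.4]]}}

```text
time: 1.27
tool_pos: [0.4983, 0.3733, 0.21]
orientation: [0.688, -0.688, -0.162, 0.163]
contact_force: [0.3, -0.4, 0.7]
finger_gap: 0.699
```

```bash
python3 - <<'E'
from bench import observe,camera
from h import *
o=observe();print(o)
c=camera("wrist");cv2.imwrite("pics/w1.png",c["color"][:,:,::-1]);np.savez("w1.npz",**c)
print(proj(c,o["tool_pos"],1),proj(c,[.499,.3725,.088],1))
E
```

```text
{'time': 1.275, 'joint_positions': array([-0.9176923 ,  0.4066657 ,  0.3060972 ,  1.44961075, -0.12458553,
        1.30499949, -0.13786894]), 'qd': array([-0.02042991, -0.00966646, -0.013815  , -0.00641946, -0.00216694,
        0.00102126,  0.00072025]), 'joint_torque': array([ 1.86050266e+00, -6.08792925e+01,  6.36257842e+00, -3.59029591e+01,
        2.18466581e-01, -1.27395141e-02,  3.73304402e-02]), 'tool_pos': array([0.49828357, 0.37332351, 0.21002811]), 'orientation': array([ 0.68826801, -0.68799752, -0.1623827 ,  0.1630289 ]), 'contact_force': array([ 0.25369334, -0.39874427,  0.71797485]), 'wrist_torque': array([ 0.04733649,  0.0110799 , -0.00664829]), 'finger_gap': 0.6990119608310467}
[280.06003992 283.03026461] [281.60154232 207.90120796]
```

View pics/w1.png

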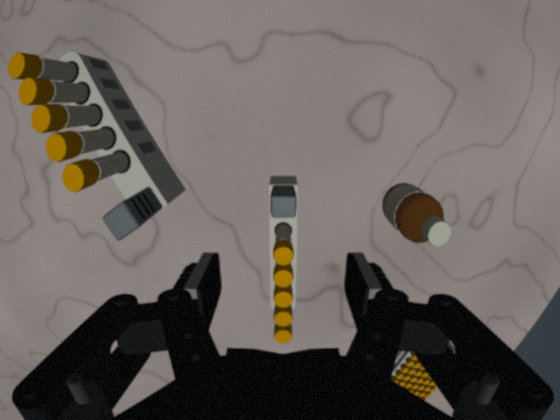

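The wrist view shows the rack between the open fingers with its axis vertical in the image. The grip block's top is at about (284,201) and the caps are at x≈284. The bottle is clear to the right at (415,215). I'll refine these positions.

```bash
python3 - <<'E'
from h import *
c=np.load("w1.npz");crop(c,255,165,60,60,10,"pics/w1c.png");crop(c,255,225,60,120,5,"pics/w1d.png")
E
```

```text
(no output)
```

View pics/w1c.png

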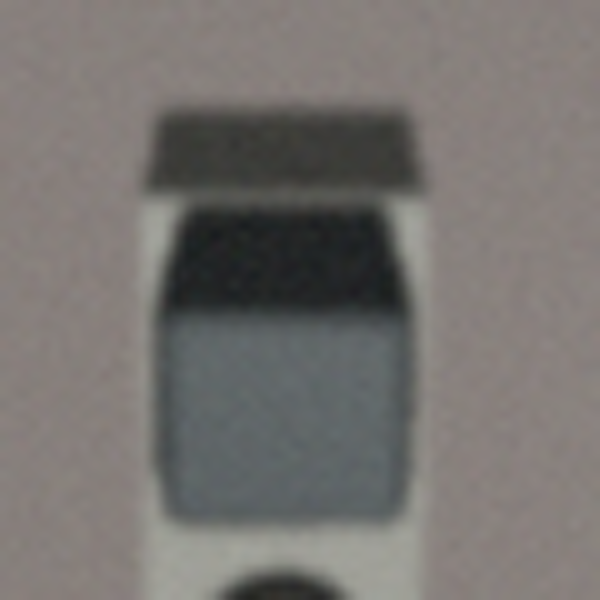

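View pics/w1d.png

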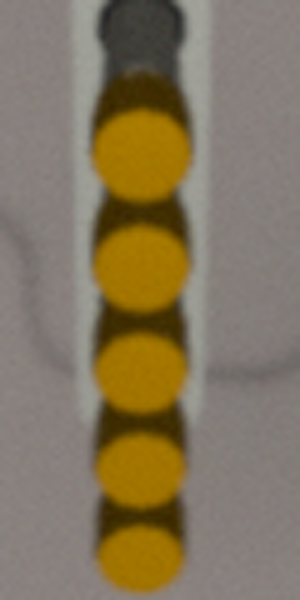

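```bash
python3 - <<'E'
from h import *
c=np.load("w1.npz")
f=lambda u,v:((u+.5)/10-.5+255,(v+.5)/10-.5+165)
k=lambda u,v:((u+.5)/5-.5+255,(v+.5)/5-.5+225)
P=[onz(c,*f(*p),.088,1) for p in[(163,310),(410,310),(165,525),(408,525)]]
print(np.round(P,4),"ctr",np.mean(P,0),"w",np.linalg.norm(P[0]-P[1]),"l",np.linalg.norm(P[0]-P[2]))
C=[onz(c,*k(*p),.104,1) for p in[(142,155),(142,266),(141,372),(141,470),(140,558)]];print(np.round(C,4))
d=C[4]-C[0];print("len",np.linalg.norm(d),np.degrees(np.arctan2(d[1],d[0])))
E
```

```text
[[0.487  0.3777 0.088 ]
 [0.5043 0.3864 0.088 ]
 [0.4949 0.3619 0.088 ]
 [0.5122 0.3706 0.088 ]] ctr [0.49957846 0.37417054 0.088     ] w 0.019351964317025745 l 0.01767696227471504
[[0.5152 0.3426 0.104 ]
 [0.5241 0.3249 0.104 ]
 [0.533  0.3068 0.104 ]
 [0.5421 0.2887 0.104 ]
 [0.5507 0.2709 0.104 ]]
len 0.07993271375814022 -63.62821825164059
```

{"method": "drive_tool", "body": {"motion": [[0.001,0.001,-0.04,0,0,0,-0.4],[0.001,0.001,-0.08,0,0,0,-0.4],[0.001,0.001,-0.11,0,0,0,-0.4],[0.001,0.001,-0.13,0,0,0,-0.4],[0.001,0.001,-0.132,0,0,0,-0.4],[0.001,0.001,-0.132,0,0,0,-0.4]], "squeeze": 80}}

```text
time: 2.08
tool_pos: [0.4997, 0.3748, 0.0792]
orientation: [0.688, -0.688, -0.163, 0.163]
contact_force: [0.4, -0.5, 0.7]
finger_gap: 0.703
```

{"method": "drive_tool", "body": {"motion": [[0,0,0,0,0,0,0.1],[0,0,0,0,0,0,0.3],[0,0,0,0,0,0,0.5],[0,0,0,0,0,0,0.7],[0,0,0,0,0,0,1],[0,0,0,0,0,0,1]]}}

```text
time: 2.82
tool_pos: [0.5, 0.3739, 0.0788]
orientation: [0.688, -0.688, -0.163, 0.162]
contact_force: [-2.1, -0.0, 5.0]
finger_gap: 0.213
```

{"method": "drive_tool", "body": {"motion": [[0,0,0.01,0,0,0,1],[0,0,0.04,0,0,0,1],[0,0,0.08,0,0,0,1],[0,-0.02,0.1,0,0,-6,1],[0.01,-0.06,0.11,0,0,-14,1],[0.02,-0.1,0.11,0,0,-22,1],[0.03,-0.12,0.11,0,0,-29,1],[0.03,-0.12,0.11,0,0,-29,1],[0.03,-0.12,0.11,0,0,-29,1]]}}

```text
time: 3.95
tool_pos: [0.5294, 0.2549, 0.1882]
orientation: [0.707, -0.707, 0.014, -0.014]
contact_force: [0.0, 1.5, -2.5]
finger_gap: 0.218
```

```bash
python3 - <<'E'
from bench import observe,camera
from h import *
o=observe();print(o["tool_pos"],o["orientation"],o["contact_force"],o["finger_gap"])
for n in("wrist","side","scene"):
    c=camera(n);cv2.imwrite(f"pics/{n}2.png",c["color"][:,:,::-1]);np.savez(f"{n}2.npz",**c)
E
```

```text
[0.52937314 0.25490335 0.18815782] [ 0.70717735 -0.70676252  0.01413886 -0.01367567] [ 0.02558283  1.45391672 -2.51797369] 0.21799556793473687
```

View pics/wrist2.png

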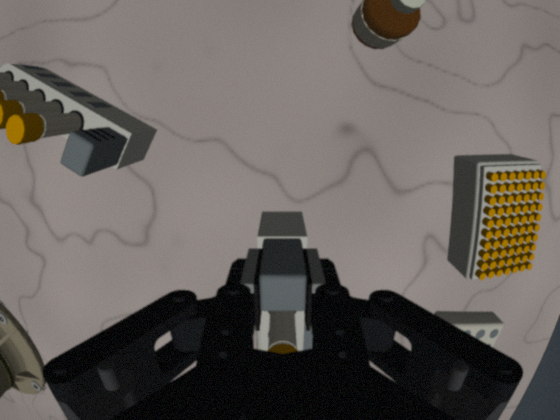

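View pics/side2.png

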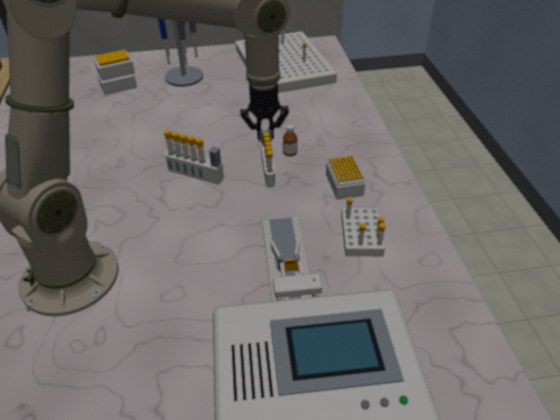

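View pics/scene2.png

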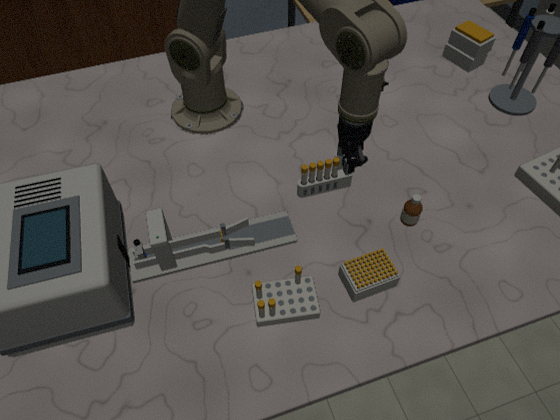

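The rack is held with its nose towards the lane. It looks upright and hangs between the fingers, and the block is centred at (284,270) in the wrist view. Next I'll fit the lane axis from edge gradients in the first scene and side pictures.

```bash
cat > lane.py <<'E'
from h import *
c=np.load("scene0.npz");s=np.load("side0.npz")
def edge(cam,p,q,n=40,w=2.5):
    g=cv2.GaussianBlur(cv2.cvtColor(cam["color"],cv2.COLOR_RGB2LAB).astype(np.float32),(0,0),.8)
    p=np.array(p);q=np.array(q);t=(q-p)/np.linalg.norm(q-p);nn=np.array([-t[1],t[0]])
    ks=np.arange(-w,w+.01,.25);out=[]
    for a in np.linspace(.04,.96,n):
        x=p+a*(q-p)+ks[:,None]*nn
        pr=cv2.remap(g,x[:,0].astype(np.float32)[None],x[:,1].astype(np.float32)[None],cv2.INTER_LINEAR)[0]
        gr=np.linalg.norm(np.gradient(pr,axis=0),axis=1);gr=np.maximum(gr-.3*gr.max(),0)
        i=gr.argmax();lo,hi=max(0,i-4),i+5
        out.append(p+a*(q-p)+nn*(ks[lo:hi]*gr[lo:hi]).sum()/gr[lo:hi].sum())
    return np.array(out)
f=lambda u,v:((u+.5)/4.2-.5+120,(v+.5)/4.2-.5+195)
q=lambda u,v:((u+.5)/5.5-.5+235,(v+.5)/5.5-.5+200)
if __name__=="__main__":
  for name,cam,m,a,b in[("sc slab near",c,f,(738,183),(62,357)),("sc slab far",c,f,(700,69),(548,99)),("sc grey far",c,f,(705,93),(545,123)),("sc grey near",c,f,(735,164),(570,187)),
   ("sd slab L",s,q,(153,118),(205,500)),("sd slab R",s,q,(352,100),(402,400)),("sd grey L",s,q,(192,108),(204,220)),("sd grey R",s,q,(312,103),(331,230)),
   ("sc grey end",c,f,(709,95),(737,160)),("sd grey end",s,q,(195,106),(308,100))]:
    e=edge(cam,m(*a),m(*b))
    X=np.array([onz(cam,*p,.014)[:2] for p in e])
    l=cv2.fitLine(X.astype(np.float32),cv2.DIST_HUBER,0,1e-4,1e-4).ravel()
    res=np.abs((X-l[2:])@np.array([-l[1],l[0]]))
    if "end" in name: print(name,l,"mean",X.mean(0));continue
    k=l[0]/l[1];print(name,"slope dx/dy %.4f"%k,"x@y=.1 %.4f x@.05 %.4f x@-.08 %.4f"%tuple(l[2]+k*(y-l[3]) for y in(.1,.05,-.08)),"res %.4f"%np.median(res))
E
python3 lane.py
```

```text
sc slab near slope dx/dy 0.0482 x@y=.1 0.5922 x@.05 0.5898 x@-.08 0.5835 res 0.0002
sc slab far slope dx/dy 0.0460 x@y=.1 0.4934 x@.05 0.4911 x@-.08 0.4851 res 0.0005
sc grey far slope dx/dy 0.0474 x@y=.1 0.5105 x@.05 0.5082 x@-.08 0.5020 res 0.0002
sc grey near slope dx/dy 0.0957 x@y=.1 0.5739 x@.05 0.5691 x@-.08 0.5567 res 0.0007
sd slab L slope dx/dy 0.0481 x@y=.1 0.4969 x@.05 0.4945 x@-.08 0.4883 res 0.0003
sd slab R slope dx/dy 0.0470 x@y=.1 0.5924 x@.05 0.5901 x@-.08 0.5840 res 0.0004
sd grey L slope dx/dy 0.0419 x@y=.1 0.5139 x@.05 0.5118 x@-.08 0.5064 res 0.0005
sd grey R slope dx/dy 0.0355 x@y=.1 0.5742 x@.05 0.5725 x@-.08 0.5679 res 0.0003
sc grey end [ 0.99937576 -0.03532777  0.54532546  0.10412648] mean [0.54451724 0.10425746]
sd grey end [ 0.9987226  -0.05052885  0.5501656   0.10255798] mean [0.54566736 0.1027786 ]
```

{"method": "drive_tool", "body": {"motion": [[0.004,-0.04,0,0,0,-0.3,1],[0.008,-0.08,0,0,0,-0.3,1],[0.012,-0.12,0,0,0,-0.3,1],[0.0145,-0.1505,-0.02,0,0,-0.3,1],[0.0145,-0.1505,-0.045,0,0,-0.3,1],[0.0145,-0.1505,-0.065,0,0,-0.3,1],[0.0145,-0.1505,-0.065,0,0,-0.3,1],[0.0145,-0.1505,-0.065,0,0,-0.3,1]]}}

```text
time: 5.1
tool_pos: [0.5449, 0.1038, 0.1241]
orientation: [0.707, -0.707, 0.016, -0.017]
contact_force: [0.5, -0.0, -2.2]
finger_gap: 0.218
```

```bash
python3 - <<'E'
from bench import observe,camera
from h import *
o=observe();print(o["tool_pos"],o["orientation"],o["contact_force"],o["finger_gap"])
for n in("side","scene"):
    c=camera(n);np.savez(f"{n}3.npz",**c)
    if n=="scene":crop(c,205,160,110,90,7,"pics/scene3.png")
    else:crop(c,235,160,90,120,5,"pics/side3.png")
E
```

```text
[0.54486868 0.10378305 0.12410237] [ 0.70702393 -0.70680693  0.01615849 -0.01673429] [ 0.49845807 -0.01594574 -2.19600939] 0.21774445793075245
```

View pics/scene3.png

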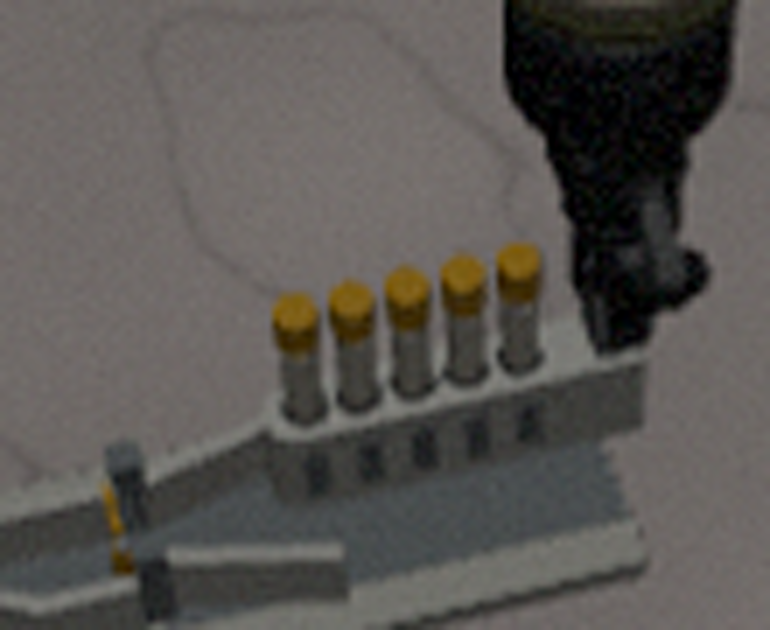

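View pics/side3.png

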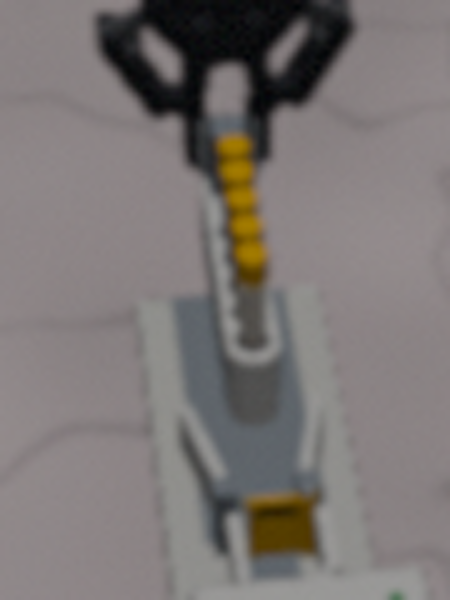

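The rack hangs just above the strip with its nose between the open guides. In the scene crop the cap tops run from (297,308) to (520,256), and in the side crop from (250,250) to (234,143). I'll check pitch and alignment with them.

```bash
python3 - <<'E'
from h import *
c=np.load("scene3.npz");s=np.load("side3.npz")
f=lambda u,v:((u+.5)/7-.5+205,(v+.5)/7-.5+160);q=lambda u,v:((u+.5)/5-.5+235,(v+.5)/5-.5+160)
o=np.array([.5449,.1038]);a=np.array([-.0477,-.9989])
for A,B,r in zip([(520,254),(464,267),(408,280),(353,293),(297,306)],[(234,143),(236,166),(240,192),(245,220),(250,251)],range(5)):
    T,e=tri([ray(c,*f(*A)),ray(s,*q(*B))]);P=o+a*(.034+.02*r)
    zc=.1241-.0788+.104
    print(np.round(T,4),np.round(e,4),"pred",np.round(P,4),"sc",np.round(onz(c,*f(*A),zc)[:2]-P,4),"sd",np.round(onz(s,*q(*B),zc)[:2]-P,4))
E
```

```text
[0.5436 0.0687 0.151 ] [0.0019 0.0019] pred [0.5433 0.0698] sc [-0.0029  0.0007] sd [ 0.0015 -0.0015]
[0.5421 0.0491 0.1517] [0.0009 0.0009] pred [0.5423 0.0499] sc [-0.0029  0.0004] sd [0.0006 0.0009]
[0.5409 0.0292 0.1518] [0.0007 0.0007] pred [0.5414 0.0299] sc [-0.003   0.0003] sd [0.0003 0.0013]
[0.5399 0.0094 0.1513] [0.0009 0.0009] pred [0.5404 0.0099] sc [-0.0029  0.0005] sd [0.0003 0.0007]
[ 0.5386 -0.0106  0.15  ] [0.0015 0.0015] pred [ 0.5395 -0.0101] sc [-0.0029  0.0006] sd [-0.     -0.0015]
```

{"method": "drive_tool", "body": {"motion": [[0,0,-0.01,0,0,0,1],[0,0,-0.02,0,0,0,1],[0,0,-0.026,0,0,0,1],[0,0,-0.029,0,0,0,1],[0,0,-0.03,0,0,0,1],[0,0,-0.03,0,0,0,1]]}}

```text
time: 5.95
tool_pos: [0.5446, 0.1032, 0.0934]
orientation: [0.707, -0.707, 0.017, -0.017]
contact_force: [0.0, -0.1, -4.0]
finger_gap: 0.216
```

{"method": "drive_tool", "body": {"motion": [[0,0,-0.001,0,0,0,1],[0,0,-0.001,0,0,0,1]]}}

```text
time: 6.2
tool_pos: [0.5448, 0.1034, 0.0928]
orientation: [0.707, -0.707, 0.017, -0.017]
contact_force: [-0.5, 1.7, 2.3]
finger_gap: 0.218
```

{"method": "drive_tool", "body": {"motion": [[-0.0002,-0.005,0,0,0,0,1],[-0.0005,-0.01,0,0,0,0,1],[-0.0007,-0.015,0,0,0,0,1],[-0.001,-0.02,0,0,0,0,1],[-0.0012,-0.025,0,0,0,0,1],[-0.0014,-0.03,0,0,0,0,1]], "squeeze": 25}}

```text
time: 6.95
tool_pos: [0.5435, 0.0734, 0.0928]
orientation: [0.707, -0.707, 0.016, -0.017]
contact_force: [0.8, 4.7, 4.9]
finger_gap: 0.221
```

{"method": "drive_tool", "body": {"motion": [[0,0,0.0006,0,0,0,1],[-0.0002,-0.004,0.0006,0,0,0,1],[-0.0004,-0.008,0.0006,0,0,0,1],[-0.0006,-0.012,0.0006,0,0,0,1]]}}

```text
time: 7.45
tool_pos: [0.5423, 0.061, 0.0928]
orientation: [0.707, -0.707, 0.017, -0.017]
contact_force: [0.6, 2.7, 2.8]
finger_gap: 0.219
```

```bash
python3 - <<'E'
from bench import observe,camera
from h import *
o=observe();print(o["tool_pos"],o["contact_force"],o["wrist_torque"],o["finger_gap"])
for n in("side","scene"):
    c=camera(n);np.savez(f"{n}4.npz",**c)
    if n=="scene":crop(c,195,180,110,80,7,"pics/scene4.png")
    else:crop(c,245,195,75,85,7,"pics/side4.png")
E
```

```text
[0.54230347 0.06101034 0.09283499] [0.57097393 2.71014523 2.79146055] [ 0.61840742 -0.09796068  0.03505102] 0.21854489397128407
```

View pics/scene4.png

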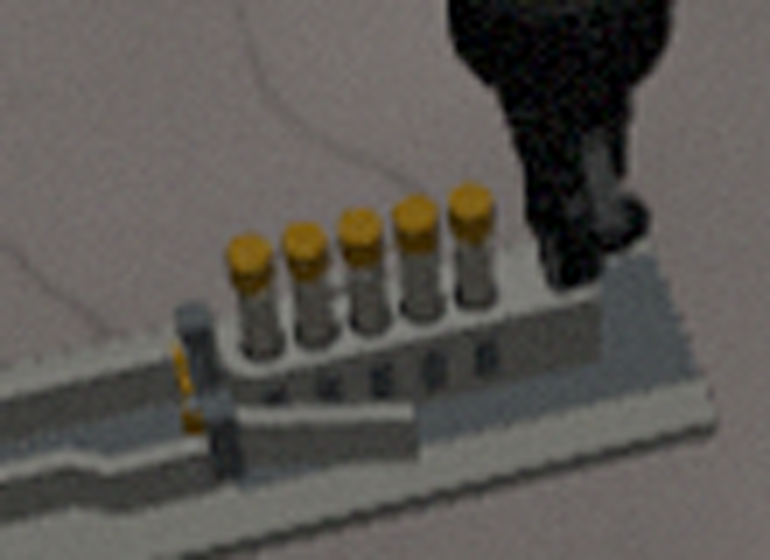

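View pics/side4.png

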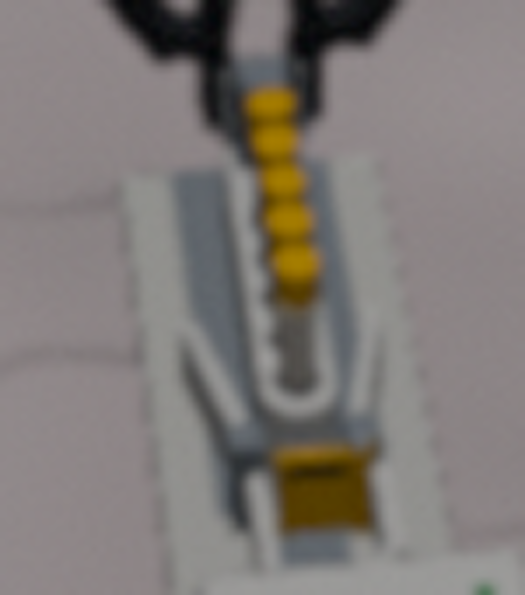

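The rack is between the guides with its nose just before the flap. In the side crop the nose centre is at about (298,395) and the flap spans 275–370, so I'll check the lateral offset numerically.

```bash
python3 - <<'E'
from h import *
s=np.load("side4.npz");c=np.load("scene4.npz")
q=lambda u,v:((u+.5)/7-.5+245,(v+.5)/7-.5+195)
f=lambda u,v:((u+.5)/7-.5+195,(v+.5)/7-.5+180)
k=.0477
def pr(n,cam,m,p,z):
    X=onz(cam,*m(*p),z);print(n,np.round(X,4),"x reduced to y=0: %.4f"%(X[0]-k*X[1]))
for n,p,z in[("flap L top",(277,452),.056),("flap R top",(370,447),.056),("post L",(247,432),.058),("post R",(368,428),.058),("wall L in",(275,490),.044),("wall R in",(383,480),.044),
 ("wall L out",(247,480),.044),("wall R out",(402,480),.044),("guideL tip",(188,325),.044),("guideR tip",(378,310),.044),("nose L",(262,390),.059),("nose R",(332,390),.059),("nose tip",(298,412),.059),("rackL",(246,300),.059),("rackL2",(236,200),.059)]: pr(n,s,q,p,z)
for n,p,z in[("post far",(195,312),.058),("post near",(215,402),.058),("flap bottom near",(192,430),.016),("wall far in",(90,372),.044),("wall near top",(60,462),.044),("nose tip",(225,362),.059),("rack near top edge",(600,288),.059),("rack far top",(250,335),.059),("rack near top",(330,360),.059)]: pr("sc "+n,c,f,p,z)
print("rack now line x@0:", .5423-k*.061)
E
```

```text
flap L top [ 0.5254 -0.0834  0.056 ] x reduced to y=0: 0.5294
flap R top [ 0.5572 -0.0867  0.056 ] x reduced to y=0: 0.5613
post L [ 0.5165 -0.0744  0.058 ] x reduced to y=0: 0.5201
post R [ 0.5578 -0.0797  0.058 ] x reduced to y=0: 0.5616
wall L in [ 0.5236 -0.0898  0.044 ] x reduced to y=0: 0.5278
wall R in [ 0.5609 -0.0918  0.044 ] x reduced to y=0: 0.5653
wall L out [ 0.5148 -0.0837  0.044 ] x reduced to y=0: 0.5188
wall R out [ 0.5673 -0.0929  0.044 ] x reduced to y=0: 0.5717
guideL tip [ 0.5057 -0.007   0.044 ] x reduced to y=0: 0.5060
guideR tip [ 0.5743 -0.0115  0.044 ] x reduced to y=0: 0.5748
nose L [ 0.5246 -0.0568  0.059 ] x reduced to y=0: 0.5274
nose R [ 0.5486 -0.061   0.059 ] x reduced to y=0: 0.5515
nose tip [ 0.5352 -0.0691  0.059 ] x reduced to y=0: 0.5385
rackL [ 0.5261 -0.0128  0.059 ] x reduced to y=0: 0.5267
rackL2 [0.5306 0.0384 0.059 ] x reduced to y=0: 0.5288
sc post far [ 0.5116 -0.074   0.058 ] x reduced to y=0: 0.5151
sc post near [ 0.5523 -0.0773  0.058 ] x reduced to y=0: 0.5560
sc flap bottom near [ 0.5335 -0.0855  0.016 ] x reduced to y=0: 0.5376
sc wall far in [ 0.515  -0.1164  0.044 ] x reduced to y=0: 0.5206
sc wall near top [ 0.5495 -0.1358  0.044 ] x reduced to y=0: 0.5560
sc nose tip [ 0.5374 -0.0694  0.059 ] x reduced to y=0: 0.5407
sc rack near top edge [0.5513 0.07   0.059 ] x reduced to y=0: 0.5479
sc rack far top [ 0.5289 -0.0577  0.059 ] x reduced to y=0: 0.5317
sc rack near top [ 0.5491 -0.0331  0.059 ] x reduced to y=0: 0.5507
rack now line x@0: 0.5393903
```

```bash
python3 - <<'E'
from h import *
s=np.load("side4.npz");c=np.load("scene4.npz")
for n,cam,x,y,w,h,k in[("side",s,265,235,50,38,16),("scene",c,170,215,75,50,10.6)]:
    im=cam["color"][y:y+h,x:x+w,::-1].astype(float);im=np.clip(im*1.6,0,255).astype(np.uint8)
    cv2.imwrite(f"pics/{n}4z.png",cv2.resize(im,None,fx=k,fy=k,interpolation=cv2.INTER_CUBIC))
E
```

```text
(no output)
```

View pics/side4z.png

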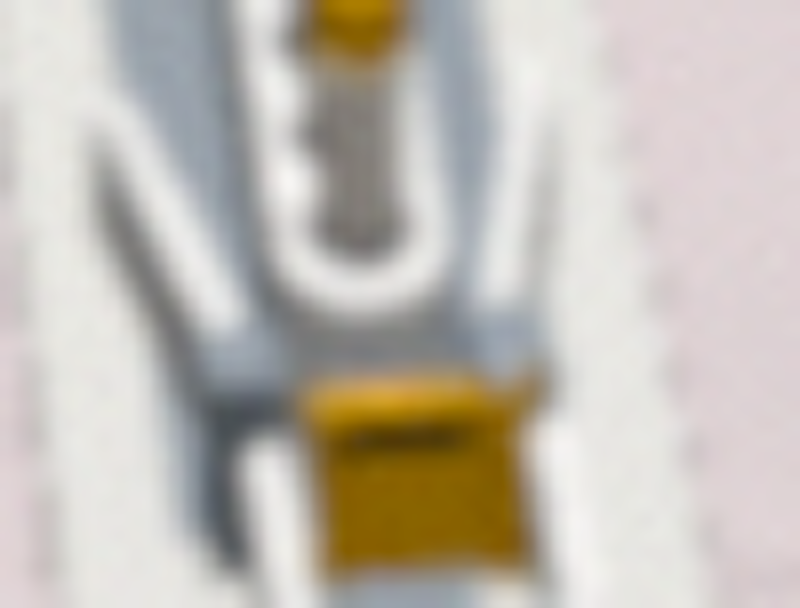

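View pics/scene4z.png

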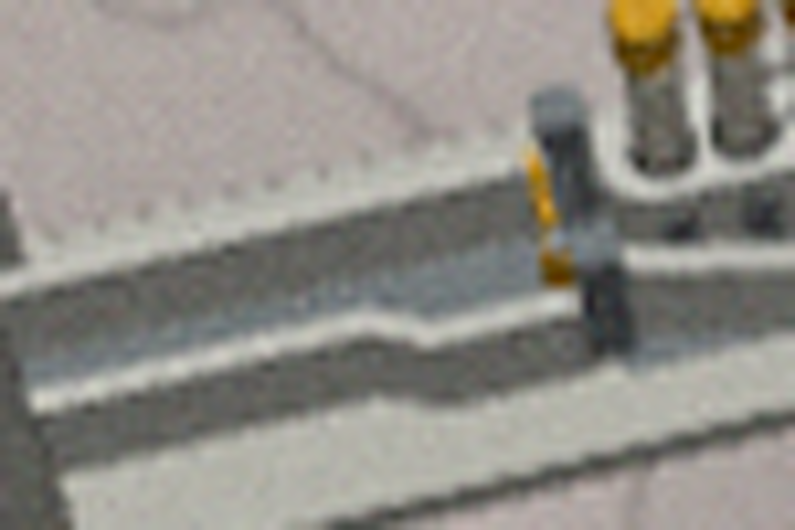

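The close-up shows the gap between the posts, inner edges at 285 and 470 px, centred at about 377. The rack's nose centre, carried forward along the lane, falls at about 381, so the offset is roughly 0.6 mm. The bulge behind the flap on the near wall is just the flap's pocket. I'll carry on slowly and watch the lateral force.

{"method": "drive_tool", "body": {"motion": [[-0.0002,-0.004,0,0,0,0,1],[-0.0004,-0.008,0,0,0,0,1],[-0.0006,-0.012,0,0,0,0,1],[-0.0007,-0.015,0,0,0,0,1]]}}

```text
time: 8.05
tool_pos: [0.5417, 0.0459, 0.0928]
orientation: [0.707, -0.707, 0.017, -0.017]
contact_force: [0.1, 4.3, 2.1]
finger_gap: 0.218
```

{"method": "drive_tool", "body": {"motion": [[-0.0002,-0.004,0,0,0,0,1],[-0.0004,-0.008,0,0,0,0,1]]}}

```text
time: 8.3
tool_pos: [0.5413, 0.0384, 0.0929]
orientation: [0.707, -0.707, 0.017, -0.017]
contact_force: [-0.3, 5.5, 2.8]
finger_gap: 0.218
```

{"method": "drive_tool", "body": {"motion": [[-0.0002,-0.004,0,0,0,0,1],[-0.0004,-0.008,0,0,0,0,1],[-0.0006,-0.012,0,0,0,0,1],[-0.0008,-0.016,0,0,0,0,1]]}}

```text
time: 8.8
tool_pos: [0.5401, 0.0226, 0.0928]
orientation: [0.707, -0.707, 0.017, -0.016]
contact_force: [-1.3, 5.3, 3.4]
finger_gap: 0.215
```

{"method": "drive_tool", "body": {"motion": [[-0.0002,-0.004,0.0002,0,0,0,1],[-0.0004,-0.008,0.0003,0,0,0,1],[-0.0006,-0.012,0.0003,0,0,0,1],[-0.0008,-0.016,0.0003,0,0,0,1]]}}

```text
time: 9.3
tool_pos: [0.5394, 0.0056, 0.0929]
orientation: [-0.707, 0.707, -0.017, 0.017]
contact_force: [-1.8, 2.6, -0.0]
finger_gap: 0.218
```

{"method": "drive_tool", "body": {"motion": [[-0.0003,-0.006,0,0,0,0,1],[-0.0006,-0.012,0,0,0,0,1],[-0.0009,-0.018,0,0,0,0,1],[-0.0011,-0.024,0,0,0,0,1]]}}

```text
time: 9.8
tool_pos: [0.5385, -0.0184, 0.093]
orientation: [-0.707, 0.707, -0.017, 0.017]
contact_force: [-1.3, 2.2, -1.8]
finger_gap: 0.22
```

{"method": "drive_tool", "body": {"motion": [[-0.0003,-0.006,0,0,0,0,1],[-0.0006,-0.012,0,0,0,0,1],[-0.0009,-0.018,0,0,0,0,1],[-0.0011,-0.024,0,0,0,0,1]]}}

```text
time: 10.3
tool_pos: [0.5375, -0.0422, 0.0932]
orientation: [0.707, -0.707, 0.017, -0.017]
contact_force: [-0.9, 1.3, -2.4]
finger_gap: 0.217
```

{"method": "drive_tool", "body": {"motion": [[-0.0003,-0.006,-0.0003,0,0,0,1],[-0.0006,-0.012,-0.0005,0,0,0,1],[-0.0009,-0.018,-0.0005,0,0,0,1],[-0.0011,-0.024,-0.0005,0,0,0,1]]}}

```text
time: 10.8
tool_pos: [0.5366, -0.066, 0.0929]
orientation: [0.707, -0.707, 0.017, -0.017]
contact_force: [-1.3, 2.4, 0.5]
finger_gap: 0.219
```

```bash
python3 - <<'E'
from bench import observe,camera
from h import *
o=observe();print(o["tool_pos"],o["contact_force"],o["wrist_torque"])
c=camera("scene");crop(c,120,160,150,110,5,"pics/scene5.png");c=camera("side");crop(c,235,180,100,110,5,"pics/side5.png")
E
```

```text
[ 0.53662278 -0.06599605  0.09286366] [-1.33680893  2.41639642  0.46000059] [ 0.54131729  0.22511851 -0.01291112]
```

View pics/scene5.png

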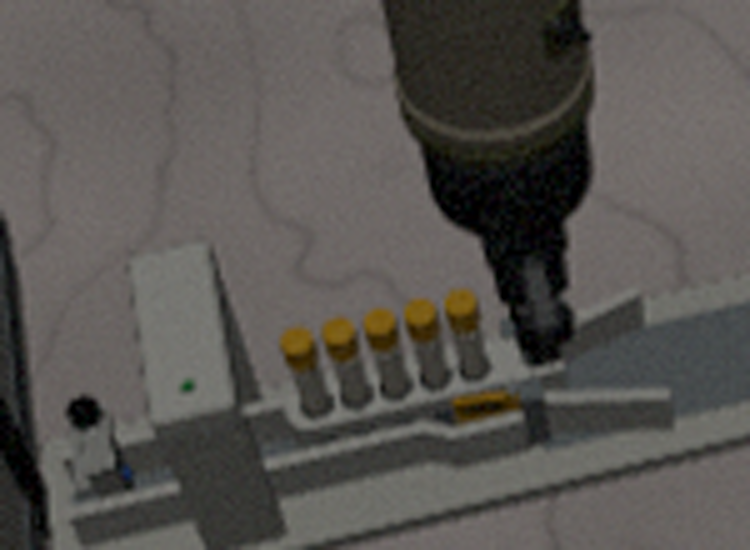

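View pics/side5.png

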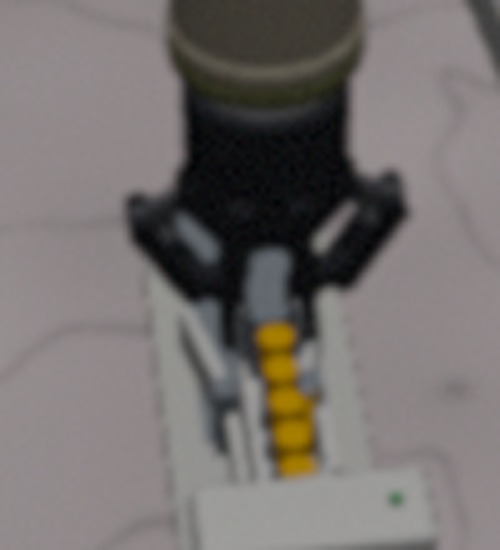

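The flap is folded aside in its pocket at about (487,408), the rack is upright, and its nose is about to pass under the bridge. I'll continue, then slow down for the stop.

{"method": "drive_tool", "body": {"motion": [[-0.0003,-0.006,0,0,0,0,1],[-0.0006,-0.012,0,0,0,0,1],[-0.0009,-0.018,0,0,0,0,1],[-0.0011,-0.024,0,0,0,0,1]]}}

```text
time: 11.4
tool_pos: [0.5355, -0.09, 0.0929]
orientation: [0.707, -0.707, 0.017, -0.017]
contact_force: [-0.5, 4.1, 3.5]
finger_gap: 0.216
```

{"method": "drive_tool", "body": {"motion": [[-0.0003,-0.006,0,0,0,0,1],[-0.0006,-0.012,0,0,0,0,1],[-0.0009,-0.018,0,0,0,0,1],[-0.0011,-0.024,0,0,0,0,1]]}}

```text
time: 11.9
tool_pos: [0.5344, -0.114, 0.0928]
orientation: [0.707, -0.707, 0.017, -0.017]
contact_force: [-1.3, 4.7, 4.3]
finger_gap: 0.223
```

{"method": "drive_tool", "body": {"motion": [[-0.0001,-0.002,0,0,0,0,1],[-0.0002,-0.004,0,0,0,0,1],[-0.0003,-0.006,0,0,0,0,1],[-0.0004,-0.008,0,0,0,0,1]]}}

```text
time: 12.4
tool_pos: [0.5341, -0.1216, 0.0928]
orientation: [0.707, -0.707, 0.017, -0.017]
contact_force: [-0.4, 5.4, 5.1]
finger_gap: 0.216
```

{"method": "drive_tool", "body": {"motion": [[0,-0.001,0.0005,0,0,0,1],[-0.0001,-0.002,0.0006,0,0,0,1],[-0.0001,-0.003,0.0006,0,0,0,1]]}}

```text
time: 12.78
tool_pos: [0.5334, -0.1254, 0.093]
orientation: [-0.707, 0.707, -0.017, 0.017]
contact_force: [0.1, 0.8, -0.8]
finger_gap: 0.219
```

{"method": "drive_tool", "body": {"motion": [[0,-0.001,0,0,0,0,1],[-0.0001,-0.002,0,0,0,0,1],[-0.0001,-0.003,0,0,0,0,1]]}}

```text
time: 13.15
tool_pos: [0.5335, -0.128, 0.0932]
orientation: [-0.707, 0.707, -0.017, 0.017]
contact_force: [0.1, 0.5, -2.2]
finger_gap: 0.225
```

{"method": "drive_tool", "body": {"motion": [[0,-0.001,0,0,0,0,1],[-0.0001,-0.002,0,0,0,0,1]]}}

```text
time: 13.4
tool_pos: [0.5335, -0.1299, 0.0932]
orientation: [-0.707, 0.707, -0.017, 0.017]
contact_force: [0.2, 0.0, -2.4]
finger_gap: 0.221
```

{"method": "drive_tool", "body": {"motion": [[0,-0.001,0,0,0,0,1],[-0.0001,-0.002,0,0,0,0,1]]}}

```text
time: 13.65
tool_pos: [0.5334, -0.1319, 0.0933]
orientation: [0.707, -0.707, 0.017, -0.017]
contact_force: [-0.2, 0.6, -3.4]
finger_gap: 0.217
```

{"method": "drive_tool", "body": {"motion": [[0,-0.001,-0.0001,0,0,0,1],[-0.0001,-0.002,-0.0002,0,0,0,1]]}}

```text
time: 13.9
tool_pos: [0.5334, -0.1338, 0.0931]
orientation: [0.707, -0.707, 0.017, -0.017]
contact_force: [-0.2, 0.6, -2.1]
finger_gap: 0.218
```

{"method": "drive_tool", "body": {"motion": [[0,-0.001,0,0,0,0,1],[-0.0001,-0.002,0,0,0,0,1]]}}

```text
time: 14.15
tool_pos: [0.5333, -0.1358, 0.0931]
orientation: [0.707, -0.707, 0.017, -0.017]
contact_force: [0.1, 0.1, -1.1]
finger_gap: 0.218
```

{"method": "drive_tool", "body": {"motion": [[0,-0.001,0,0,0,0,1],[-0.0001,-0.002,0,0,0,0,1]]}}

```text
time: 14.4
tool_pos: [0.5332, -0.1378, 0.0931]
orientation: [0.707, -0.707, 0.017, -0.017]
contact_force: [-0.1, -0.4, -2.2]
finger_gap: 0.212
```

{"method": "drive_tool", "body": {"motion": [[0,-0.001,0,0,0,0,1],[-0.0001,-0.002,0,0,0,0,1]]}}

```text
time: 14.65
tool_pos: [0.5331, -0.1398, 0.0931]
orientation: [0.707, -0.707, 0.017, -0.017]
contact_force: [0.8, 0.8, -2.4]
finger_gap: 0.214
```

{"method": "drive_tool", "body": {"motion": [[0,-0.001,0,0,0,0,1],[-0.0001,-0.002,0,0,0,0,1]]}}

```text
time: 14.9
tool_pos: [0.533, -0.1418, 0.0931]
orientation: [0.707, -0.707, 0.017, -0.017]
contact_force: [0.0, 1.9, -1.9]
finger_gap: 0.218
```

{"method": "drive_tool", "body": {"motion": [[0,-0.001,0,0,0,0,1],[-0.0001,-0.002,0,0,0,0,1]]}}

```text
time: 15.15
tool_pos: [0.5328, -0.1439, 0.0931]
orientation: [0.707, -0.707, 0.017, -0.017]
contact_force: [-0.1, 0.9, -2.8]
finger_gap: 0.215
```

{"method": "drive_tool", "body": {"motion": [[0,-0.001,0,0,0,0,1],[-0.0001,-0.002,0,0,0,0,1]]}}

```text
time: 15.4
tool_pos: [0.5327, -0.1459, 0.0931]
orientation: [0.707, -0.707, 0.017, -0.017]
contact_force: [0.4, 0.5, -1.5]
finger_gap: 0.217
```

{"method": "drive_tool", "body": {"motion": [[0,-0.001,0,0,0,0,1],[-0.0001,-0.002,0,0,0,0,1]]}}

```text
time: 15.65
tool_pos: [0.5327, -0.1478, 0.0931]
orientation: [0.707, -0.707, 0.017, -0.017]
contact_force: [-0.1, 1.6, -2.4]
finger_gap: 0.217
```

{"method": "drive_tool", "body": {"motion": [[0,-0.001,0,0,0,0,1],[-0.0001,-0.002,0,0,0,0,1]]}}

```text
time: 15.9
tool_pos: [0.5326, -0.1498, 0.0931]
orientation: [0.707, -0.707, 0.017, -0.017]
contact_force: [0.1, 1.7, -1.8]
finger_gap: 0.217
```

```bash
python3 - <<'E'
from bench import observe,camera
from h import *
c=camera("scene");crop(c,120,180,120,100,6,"pics/scene6.png")
E
```

```text
(no output)
```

View pics/scene6.png

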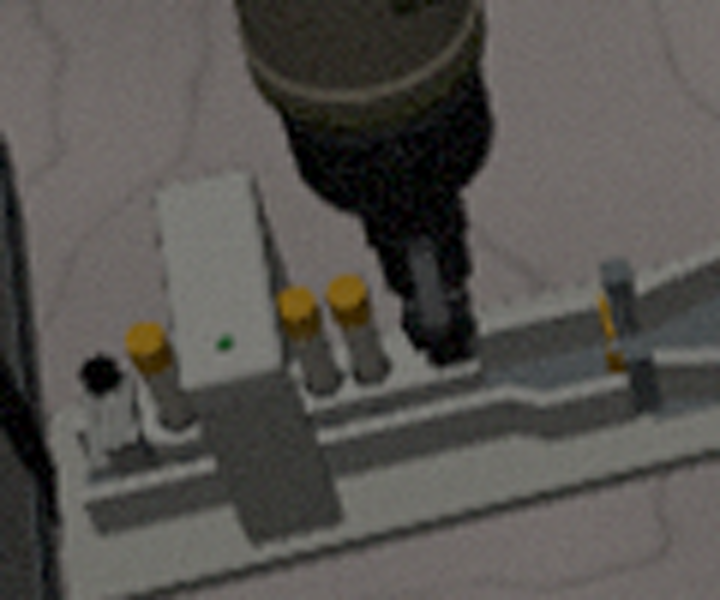

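The flap has already shut behind the rack, and the nose is a few millimetres from the stop, near (150,440).

{"method": "drive_tool", "body": {"motion": [[0,-0.001,0,0,0,0,1],[-0.0001,-0.002,0,0,0,0,1]]}}

```text
time: 16.2
tool_pos: [0.5327, -0.1502, 0.0931]
orientation: [0.708, -0.706, 0.016, -0.016]
contact_force: [-0.1, 8.1, 2.3]
finger_gap: 0.218
```

{"method": "drive_tool", "body": {"motion": [[0,-0.001,0,0,0,0,1],[0,-0.001,0,0,0,0,1]]}}

```text
time: 16.45
tool_pos: [0.5328, -0.1502, 0.0932]
orientation: [0.708, -0.706, 0.016, -0.016]
contact_force: [-0.5, 8.9, 1.5]
finger_gap: 0.22
```

{"method": "drive_tool", "body": {"motion": [[0,-0.001,0,0,0,0,1],[0,-0.001,0,0,0,0,1]]}}

```text
time: 16.7
tool_pos: [0.5329, -0.1503, 0.0932]
orientation: [0.708, -0.705, 0.016, -0.016]
contact_force: [-1.5, 11.4, 3.9]
finger_gap: 0.219
```

The stop is felt: position holds at y=-0.150 while the force rises to 11 N. I'll relieve most of the push, settle the rack on the floor and open.

{"method": "drive_tool", "body": {"motion": [[0,0.0015,-0.0003,0,0,0,1],[0,0.002,-0.0004,0,0,0,1],[0,0.0025,-0.0004,0,0,0,1]]}}

```text
time: 17.08
tool_pos: [0.5327, -0.1501, 0.0929]
orientation: [0.707, -0.706, 0.016, -0.017]
contact_force: [-1.0, 5.4, 1.3]
finger_gap: 0.219
```

{"method": "drive_tool", "body": {"motion": [[0,0,0,0,0,0,0.5],[0,0,0,0,0,0,0.3],[0,0,0,0,0,0,0.1],[0,0,0,0,0,0,0.1]]}}

```text
time: 17.58
tool_pos: [0.5324, -0.1516, 0.0927]
orientation: [-0.707, 0.707, -0.017, 0.017]
contact_force: [-0.2, -0.3, -0.4]
finger_gap: 0.448
```

```bash
python3 - <<'E'
from bench import observe,camera
from h import *
o=observe();print(o["tool_pos"],o["contact_force"],o["wrist_torque"],o["finger_gap"])
c=camera("scene");crop(c,125,215,60,50,12,"pics/scene7.png");c=camera("wrist");cv2.imwrite("pics/w7.png",c["color"][:,:,::-1])
E
```

```text
[ 0.53243679 -0.15156372  0.09269278] [-0.19241505 -0.25035828 -0.40731746] [0.0154817  0.025908   0.07202121] 0.44816796862323266
```

View pics/scene7.png

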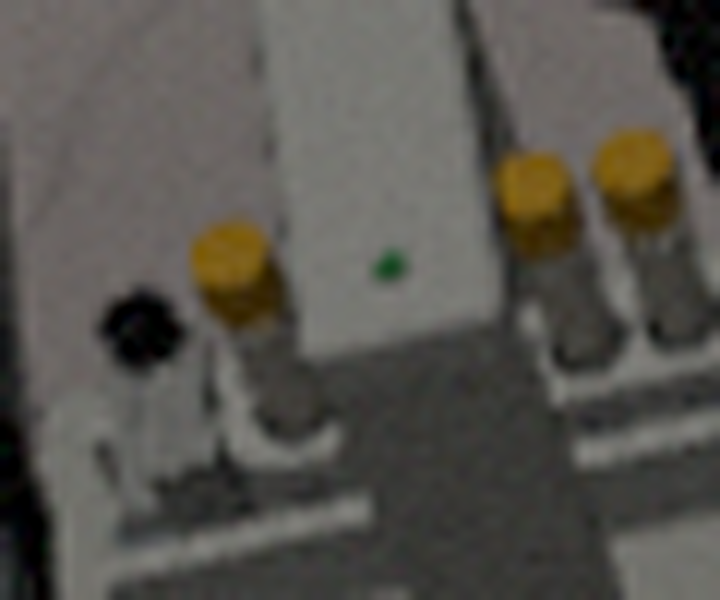

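View pics/w7.png

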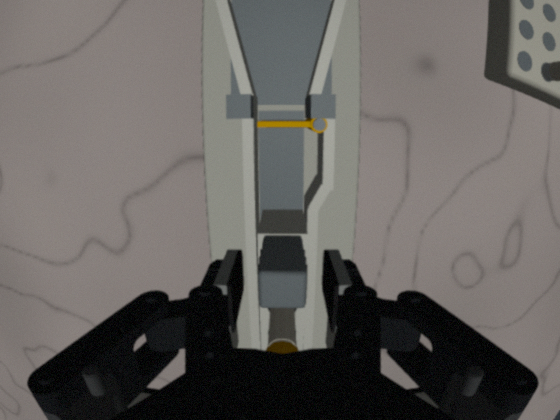

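The rack is at the stop, the block stands free between the open pads at (283,285), and the yellow flap is shut across the lane at row 124. The force is about zero, so I'll lift straight off.

{"method": "drive_tool", "body": {"motion": [[0,0,0.01,0,0,0,0.1],[0,0,0.03,0,0,0,0.1],[0,0,0.06,0,0,0,0.1],[0,0,0.1,0,0,0,0.1],[0,0.04,0.14,0,0,0,0.1],[0,0.09,0.16,0,0,0,0.1],[0,0.14,0.17,0,0,0,0.1],[0,0.18,0.17,0,0,0,0.1],[0,0.18,0.17,0,0,0,0.1]]}}

```text
time: 18.8
tool_pos: [0.5323, 0.0331, 0.2633]
orientation: [0.707, -0.706, 0.014, -0.015]
contact_force: [0.2, -1.7, -0.1]
finger_gap: 0.449
```

```bash
python3 - <<'E'
from bench import observe,camera
from h import *
o=observe();print(o["tool_pos"],o["contact_force"],o["finger_gap"])
c=camera("scene");np.savez("scene8.npz",**c);crop(c,120,190,130,90,6,"pics/scene8.png");c=camera("side");crop(c,235,200,100,105,5.5,"pics/side8.png");np.savez("side8.npz",**c)
c=np.load("scene8.npz");a=np.load("scene0.npz")
f=lambda u,v:((u+.5)/12-.5+125,(v+.5)/12-.5+215)
print("nose cap from scene7",onz(a,*f(228,250),.118),onz(a,*f(535,178),.118),onz(a,*f(633,156),.118))
E
```

```text
[0.53232404 0.03306032 0.2632672 ] [ 0.20934433 -1.72650803 -0.11967755] 0.44893587392330386
nose cap from scene7 [ 0.52365342 -0.26468131  0.118     ] [ 0.52668368 -0.20372174  0.118     ] [ 0.52789872 -0.18408411  0.118     ]
```

View pics/scene8.png

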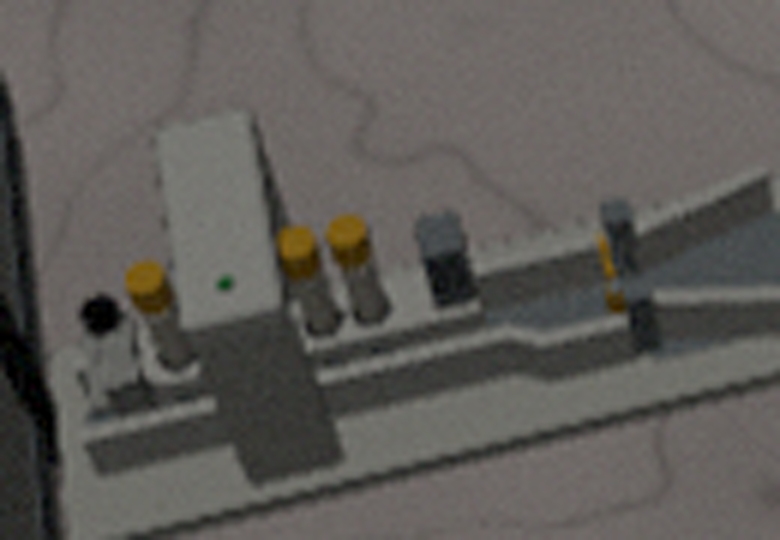

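View pics/side8.png

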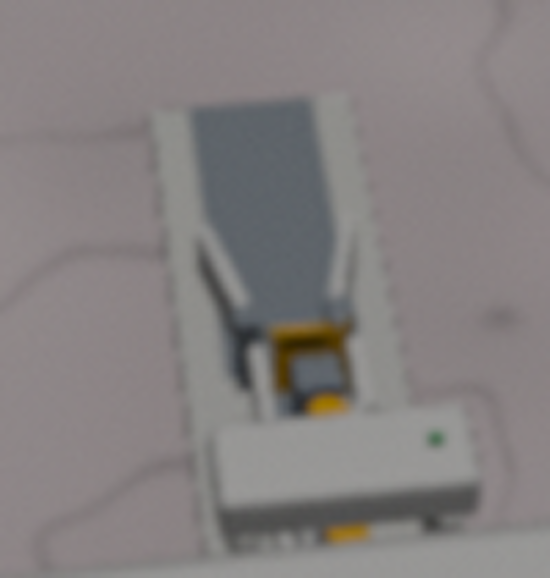

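```bash
python3 - <<'E'
from h import *
def nat(f,k):
    i=cv2.imread(f);return cv2.resize(i,None,fx=1/k,fy=1/k,interpolation=cv2.INTER_AREA)
s6=nat("pics/scene6.png",6);s7=nat("pics/scene7.png",12);s8=nat("pics/scene8.png",6)
def box(i,ox,oy,x,y,w,h):return i[y-oy:y-oy+h,x-ox:x-ox+w]
def cen(i):
    h=cv2.cvtColor(cv2.resize(i,None,fx=8,fy=8,interpolation=cv2.INTER_CUBIC),cv2.COLOR_BGR2HSV)
    m=((h[...,0]>10)&(h[...,0]<35)&(h[...,1]>140)).astype(np.uint8);M=cv2.moments(m,True);return np.round([M["m10"]/M["m00"]/8,M["m01"]/M["m00"]/8,M["m00"]/64],2)
for nm,i,ox,oy in[("6",s6,120,180),("7",s7,125,215),("8",s8,120,190)]:
    print(nm,[cen(box(i,ox,oy,*b)) for b in[(139,229,10,16),(165,223,9,16),(173,221,10,16)]])
E
```

```text
6 [array([ 5.68,  9.01, 46.77]), array([ 4.62,  9.09, 46.53]), array([ 5.06,  9.17, 45.25])]
7 [array([ 5.64,  8.8 , 46.23]), array([ 4.58,  9.  , 46.86]), array([ 5.07,  9.07, 44.16])]
8 [array([ 5.64,  8.84, 46.34]), array([ 4.56,  9.06, 47.72]), array([ 5.05,  9.12, 44.75])]
```

```bash
python3 -c "
from bench import *
o=observe();print(o['time'],o['contact_force']);print(finish_job())"
```

```text
18.9 [-0.23589863 -0.64681495 -0.14521004]
the job is handed in; nothing more can be done
None
```

I loaded the smaller rack into the analyser and handed the job in at 18.9 s; no verdict came back.

**What I did:** I gripped the rack by its block, set it down on the strip at low speed with its nose towards the flap, and slid it in through the flap. Pushing forces were about 2 to 6 N. I felt the stop at TCP y = -0.150, which puts the nose about 197 mm past the flap. The measured push peaked at about 11 N. I then eased off, opened the gripper and lifted straight up.

**Last checks:**
- **Flap and rack:** the pictures show the flap shut behind the rack and the rack upright against the stop.
- **Lift-off:** the caps moved less than 0.1 pixel (about 0.2 mm), so lifting off did not pull the rack back.
- **Gripper:** it is clear of everything.
- **Other objects:** I kept clear of the tip box, foam block and bottle, but did not measure them again at the end.

**Not confirmed or disagreeing:**
- **Plunger:** I never saw the blue plunger pressed in, so that rests on the felt contact alone.
- **Lane centre:** the scene camera read the rack's position about 3 mm off from the arm's own, sideways to the lane. I relied on the side view and on the low sideways forces (under 2 N) instead.

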